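Set a spring-loaded stand leg to its length mark and close its cam lever

ROBOT

A 7-joint arm with a two-finger parallel gripper is mounted at the origin on the work surface. World frame = base frame: x ahead of the robot, y to its left, z up, the work surface at z = 0. Lengths are in mm, angles in rad, forces in N, time in s.
With the tool pointing down it reaches from about 400 to 875 mm from the base axis. Payload 4.4 kg.
Tool frame: the origin (TCP) lies at the very end of the fingers, on their centre line; the grasp point (between the pads) lies 19 mm behind it; z points along the fingers, y is the direction in which the jaws open and shut (so a half turn about z gives the same grasp; the last joint's range is limited). The gripper opens to 85 mm and grips with 20 to 120 N. Pads are 22 mm wide; open, the fingers measure 114 mm over their backs; the gripper's body (76 mm by 85 mm) begins 54 mm behind the grasp point. The pads swing forward as they close: fully open they stand 13 mm farther back than shut.
Start: joints at [-1.411, 0.628, 0.038, 1.517, -0.027, 0.996, -0.02], TCP at [145.5, 633.52, 231.313] pointing down, gripper open.
Joint ranges: [-3.06, 3.06], [-0.37, 2.12], [-1.25, 1.32], [0.18, 2.47], [-1.1, 4.24], [0.23, 1.98], [-2.94, 2.94]. Speed limits (rad/s): [2.57, 2.57, 3.14, 3.14, 3.14, 3.14, 3.14].

INTERFACE

Orientations are given as [roll, pitch, yaw] about the fixed x, y, z axes, in that order (R = Rz(yaw) Ry(pitch) Rx(roll)).
In Python, from cell import read_state, get_image, finish_job gives the robot as it stands.
- The arm moves only by the tool carry_out, never from a script. Its argument "series" is a list that holds one entry, the list of rows, each a list of 7 numbers: the shift along the tool's x, y, z in cm, then the turn, a rotation vector about the tool's x, y, z in rad, then the finger opening in cm, from 0 to 8.54. In form: [[[x, y, z, wx, wy, wz, grip], ...]]. A call has 1 to 5 rows; each row is the pose to reach, as a shift and turn from the pose commanded when the call began, along the tool's axes at that moment; what a row does not reach only later rows make up. A row lasts 1/12 s, in which the tool goes at most 41.7 mm and 7.16 degrees, less where a joint would pass 70% of its speed; a pose out of reach is approached as far as the arm can. A call with a gripper value outside its range is refused whole. The fingers move at their own pace and stop on an object; the grip force is fixed at half the most. Time passes only in rows, so rows that repeat a pose let the fingers close. It gives the time, the measured TCP pose, the force and the opening at its end, in the units of the state.
- read_state(): the state, without advancing time (a new reading comes with each control period).
- get_image(name): name is "scene" or "side" or "wrist"; returns a dict with "img" (400x640x3 uint8, blue, green, red), "z_map" (400x640 float32, mm along the optical axis (not along the pixel's ray), 0 where there is no reading), "mtx" (3x3 intrinsics, pixels), "dist" ([k1, k2, p1, p2, k3] as OpenCV has them; the pictures are not rectified), "T" (4x4, takes a point from camera to world coordinates); the wrist camera has in their place "T_tool_cam" (4x4, takes a point from camera to tool coordinates, whose origin is the TCP and whose axes are the flange's). Camera axes: x right, y down, z forward; pixel columns grow to the right and rows downward; lengths in mm; the calibration is good to about 2 mm. A picture is of the moment at which its call begins: read the wrist's pose just before it.
- finish_job(): hands the job in, once; it reports no verdict.
The state is a dict: "clock": time; "qpos": joint angles; "qd": joint speeds; "tau": joint torques, N m; "eef_pos": TCP position; "tool_rot": TCP orientation; "force": force on the tool from outside, world axes, zero at the start; "torque": the same for the moment, N m; "width": finger opening in mm.
Only numpy, scipy, OpenCV 4.12 (cv2) and the standard library are available. Lean on these libraries where they do the work, as an engineer would, in place of code of your own. Each camera call takes 0.05 s, during which the arm holds its last target.

TASK

Turn the bar knob of the leg's transit catch anticlockwise until it clicks past its detent, then push the lamp stand's leg in along its tube until the front edge of its black collar is level with the rubber ring, with the cam lever still open. Hold the leg there against its spring and squeeze the cam lever fully shut; never let it shut while the collar is away from the ring. Finish while still holding the leg at the ring with the lever shut, because the cam will not bite until I have nipped up its nut; leave the other things on the bench alone.

Things in the scene. Friction and masses are not known exactly. Their poses are not given: they have to be found in the camera images.
- cradle: fixed plywood board (x -60 to 60, y -240 to 200 mm, 18 mm thick) that holds a bare aluminium tube, diameter 20 mm, level along its y axis with the axis 75 mm above the bench. Origin on the bench below that axis, below the collar's middle at the start. x across the tube, y from the leg's foot to the clamp post, z up. A saddle (44 mm wide, top 67 mm up, y -70 to -50 mm) carries the leg
- post_top (a point): middle of the top of the wooden clamp post that grips the tube's end, 98 mm above the bench; post 44 mm across the tube, 30 mm along it
- leg: sliding leg, (300 g) a sleeve over the tube; axes as the cradle's, origin on the tube's axis at the middle of its black collar (diameter 32 mm, y -30 to 30 mm). Sleeve of diameter 28 mm back to a rubber foot, diameter 44 mm, y -175 to -191 mm. Slides only to the cradle's +y, up to 100 mm; a spring pushes it back with 5 to 7 N, and let go it returns to its start
- thumb_flat (a point): middle of the flat for one finger on the collar's -x side, 17 mm from the tube's axis (face y -20 to 16, z -13 to 13 mm from the leg's origin). To hold the leg and shut the lever: fingers from above, closing along the cradle's x, one on this flat, the other on the lever on the +x side
- ear (a point): middle of the pushing face (looks to -y) of an ear that sticks out sideways at the flat's +y end: x -16 to -52, z -16 to 16 mm from the leg's origin, face at y = +16 mm. A finger standing beside the flat, gripper open, pushes the leg to +y by this ear; leg and finger then move together
- edge (a point): point on the tube's axis at the front (+y) edge of the leg's collar, 30 mm to +y of the leg's origin; it moves with the leg
- mark (a point): middle of the length mark, a black rubber ring 4 mm wide, diameter 25 mm, on the bare tube, on the tube's axis; it stays where it is, 45 to 85 mm in front of the collar's edge at the start
- lever (a joint): steel cam lever's angle: 0 shut (along the collar), 0.38 to 0.45 open at the start (limit 0.45). Upright hinge pin at x 18.5, y 24 mm from the leg's origin; lever 50 mm long, 5 thick, 22 high, pointing from the pin to -y, its free end out to +x while open. Stays where left, moves with about 4 N, no click. Width over flat and lever: 38 mm shut, about 58 mm open
- lever_tip (a point): outer face of the cam lever at its free end, half-way up
- knob_grip (a point): middle of the catch's black bar knob, on its upright turning axis, 130 mm above the bench (bar 44 mm long, 12 mm thick, from 108 to 148 mm above the bench). At the start the bar lies along the cradle's x axis, so fingers closing along the cradle's y grip it. It is 36 mm to -x and 168 mm to -y of the cradle's origin
- catch (a joint): angle of the bar knob, anticlockwise from above positive: 0 at the start (a steel pawl under it stands in front of the foot and stops the leg), 1.34 once clicked over (leg free), limit 1.36. A sprung plunger resists with up to 0.17 N m as far as 0.68 rad, then pushes it on to 1.34
- spanner: chrome spanner, 170 mm long, lying loose on the bench: leave alone
- pot: grey ceramic pot, 100 mm across, 90 mm high: leave alone; origin at the middle of its underside
- flask: aluminium drinking flask, diameter 68 mm, 205 mm high, standing: leave alone; origin at the middle of its underside
- head_torch: grey plastic head torch without its strap, about 55 x 78 x 42 mm: leave alone; origin at the middle of its underside

How it is judged:
By the outcome, as a careful person would: the job done as asked, in the order asked, and still so for the second after the job is handed in, while the arm keeps its last pose, push and grip.
It also fails if it takes over 48 s, if anything falls off the work surface, if the arm or the gripper's body presses on something with over 40 N, if the wrist force passes 120 N, or if a joint passes its speed limit or range.

## Working session

There is one attempt and no reset: what is moved stays moved. The work goes in short steps, Python scripts to look and compute and a tool call to move; the robot and the scene stay as the last step left them, time stands still between calls to the robot, and variables do not carry over. Pictures are saved under pics/ and viewed, and the job is handed in when it is done.

Besides the shell and the picture viewer there is one more tool, called after ">>>" as name(argument=value, ...) on one line, values as JSON. carry_out: Moves the arm, as the interface text tells. Its arguments: {"type":"object","properties":{"series":{"type":"array","items":{"type":"array","items":{"type":"array","items":{"type":"number"}}}}},"required":["series"]}

```bash
ls; mkdir -p pics
python3 - <<'E'
from cell import *
import cv2,numpy as np
s=read_state();print(s)
for n in ["scene","side","wrist"]:
    d=get_image(n);cv2.imwrite(f"pics/{n}0.png",d["img"]);np.savez(f"{n}0.npz",**d)
    print(n,d["mtx"].tolist(),d["dist"],d.get("T",d.get("T_tool_cam")).tolist() if hasattr(d.get("T",d.get("T_tool_cam")),'tolist') else d.get("T",d.get("T_tool_cam")))
E
```

```text
pics
{'clock': 0.0, 'qpos': array([-1.41078545,  0.62936166,  0.03847409,  1.51835533, -0.02697967,
        0.99630749, -0.02003442]), 'qd': array([ 0.00087212,  0.00036379, -0.00278985,  0.00065109,  0.00135309,
        0.00014974, -0.00079826]), 'tau': array([-3.84975028e-04, -5.63396645e+01,  1.22633748e+00, -1.93450034e+01,
        1.10313058e-02,  1.02637513e-02, -9.82934267e-06]), 'eef_pos': array([145.38932276, 632.8925238 , 230.3836802 ]), 'tool_rot': array([-3.13968061e+00,  6.19004712e-05,  2.91573276e+00]), 'force': array([-0.18737759,  0.46175637, -0.20324686]), 'torque': array([ 0.07262631, -0.04781625,  0.01938411]), 'width': 85.27575784759118}
scene [[513.8962761424823, 0.0, 307.0244347131149], [0.0, 513.8962761424823, 195.4664981696775], [0.0, 0.0, 1.0]] [0.01689599 0.         0.         0.         0.        ] [[-0.04663747847695648, 0.8142399021777964, -0.5786521643464267, 1517.5732658860065], [0.9988953521342321, 0.04134724585461764, -0.022326682352426932, 71.13019587718607], [0.0057463976489435156, -0.5790542176357327, -0.8152687850962588, 1479.4398113912493], [0.0
[... 233 characters left out ...]
1003, 0.21237916113234345, 306.06813551953627], [-0.24010002356968116, -0.4839715362451708, 0.8415007610135169, -878.830556371018], [0.00828329885673478, -0.8678478125971487, -0.49676107046586715, 638.7069093106657], [0.0, 0.0, 0.0, 1.0]]
wrist [[311.6497899356947, 0.0, 316.7500347966799], [0.0, 311.6497899356947, 198.10060143090598], [0.0, 0.0, 1.0]] [0.02134528 0.         0.         0.         0.        ] [[-0.00041086645888106115, -0.9630396594213316, -0.26935932426852405, 69.14700675024673], [0.9999998925275003, -0.0004535357866574496, 9.617834787811344e-05, -0.6752046730573724], [-0.0002147876564099869, -0.26935925580334724, 0.9630397422636964, -143.4760610354778], [0.0, 0.0, 0.0, 1.0]]
```

View pics/scene0.png

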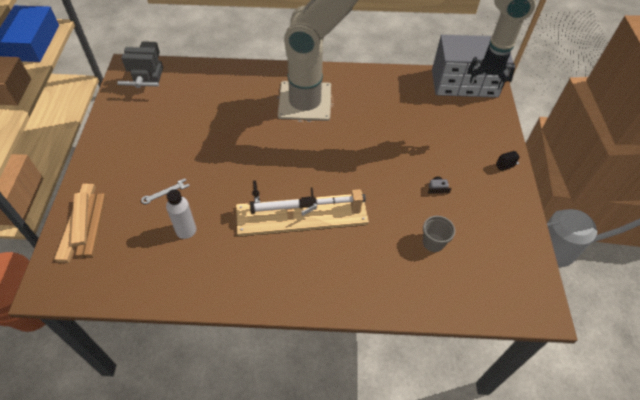

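View pics/side0.png

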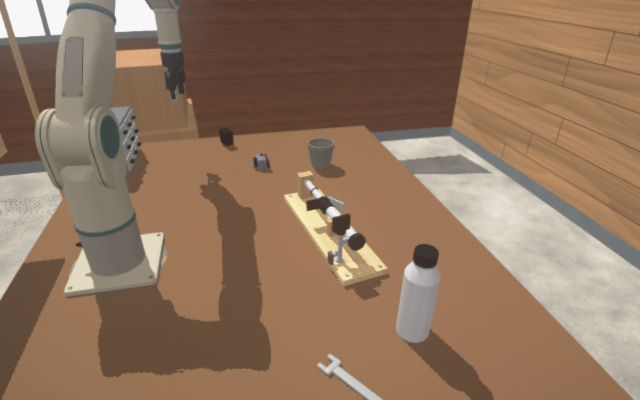

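View pics/wrist0.png

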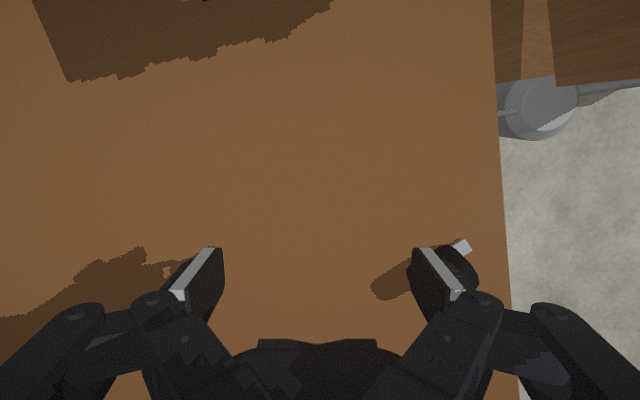

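```bash
cat > h.py <<'E'
import cv2,numpy as np
from scipy.spatial.transform import Rotation as Rn
def ray(d,px,T):
    p=cv2.undistortPoints(np.array([px],float).reshape(-1,1,2),d["mtx"],d["dist"]).reshape(-1,2)
    v=np.c_[p,np.ones(len(p))]
    return T[:3,3],v@T[:3,:3].T
def onz(d,px,z,T=None):
    T=d["T"] if T is None else T
    o,v=ray(d,px,T); return o+v*((z-o[2])/v[:,2])[:,None]
def proj(d,P,T=None):
    T=d["T"] if T is None else T
    Ti=np.linalg.inv(T); c=np.atleast_2d(P)@Ti[:3,:3].T+Ti[:3,3]
    return cv2.projectPoints(c.astype(float),np.zeros(3),np.zeros(3),d["mtx"],np.array(d["dist"]))[0].reshape(-1,2)
def Ttool(s):
    T=np.eye(4);T[:3,:3]=Rn.from_euler('xyz',s["tool_rot"]).as_matrix();T[:3,3]=s["eef_pos"];return T
def load(n): return dict(np.load(n))
E
python3 - <<'E'
from h import *
d=load("scene0.npz"); im=d["img"]
c=im[170:245,225:380]; cv2.imwrite("pics/scene0z.png",cv2.resize(c,None,fx=5,fy=5,interpolation=cv2.INTER_CUBIC))
d=load("side0.npz"); im=d["img"]
c=im[160:285,270:400]; cv2.imwrite("pics/side0z.png",cv2.resize(c,None,fx=4.6,fy=4.6,interpolation=cv2.INTER_CUBIC))
E
```

```text
(no output)
```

View pics/scene0z.png

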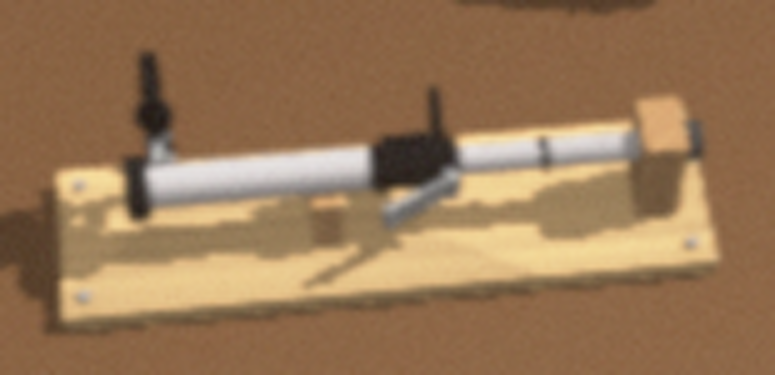

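View pics/side0z.png

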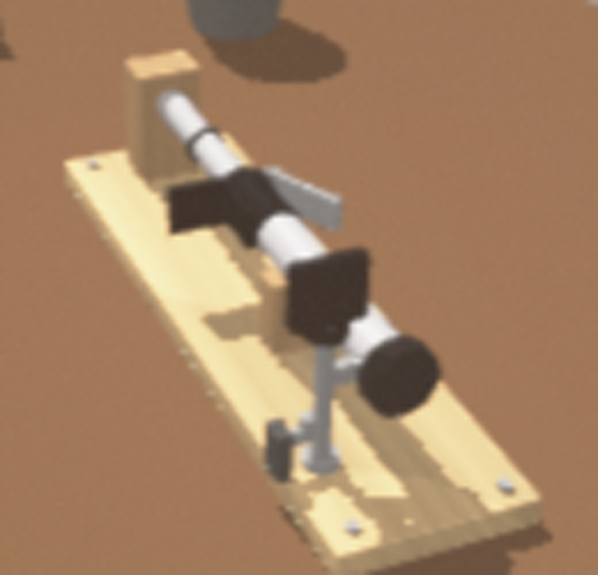

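Run:
```python
from h import *
d=load("scene0.npz"); e=load("side0.npz")
S=lambda p:np.array(p,float)/5-.4+[225,170]
Q=lambda p:np.array(p,float)/4.6-.4+[270,160]
print("corners scene",onz(d,[S(p) for p in [(57,172),(62,318),(718,260)]],18).round(1))
print("corners side",onz(e,[Q(p) for p in [(66,160),(337,560),(540,498)]],18).round(1))
print("post top corners scene",onz(d,[S(p) for p in [(638,99),(682,97),(688,148),(641,150)]],98).round(1))
print("post side",onz(e,[Q(p) for p in [(126,66),(187,52),(199,68),(137,80)]],98).round(1))
print("ring scene",onz(d,[S((545,153))],75), "knob top", onz(d,[S((147,54)),S((155,122))],148))
print("knob side",onz(e,[Q(p) for p in [(287,263),(368,250)]],148).round(1))
```

```text
corners scene [[ 528.7 -211.4   18. ]
 [ 645.1 -193.3   18. ]
 [ 577.7  241.9   18. ]]
corners side [[ 462.6  226.    18. ]
 [ 528.4 -212.6   18. ]
 [ 646.2 -191.3   18. ]]
post top corners scene [[504.7 182.2  98. ]
 [501.6 211.5  98. ]
 [542.9 214.9  98. ]
 [546.1 184.   98. ]]
post side [[502.2 201.9  98. ]
 [546.5 213.7  98. ]
 [549.  188.   98. ]
 [505.3 179.8  98. ]]
ring scene [[535.57706188 121.99393335  75.        ]] knob top [[ 521.42280944 -139.8398637   148.        ]
 [ 575.1401783  -129.00473083  148.        ]]
knob side [[ 520.4 -135.1  148. ]
 [ 563.7 -132.6  148. ]]
```

```bash
cat >> h.py <<'E'
O=np.array([550.6,35.6,0]);YAW=0.152
EX=np.array([np.cos(YAW),np.sin(YAW),0]);EY=np.array([-np.sin(YAW),np.cos(YAW),0])
def C2W(p): return O+p[0]*EX+p[1]*EY+np.array([0,0,p[2]])
def W2C(w): w=np.asarray(w)-O; return np.array([w@EX,w@EY,w[2]])
def go(s,xyz,yaw):
    R=Rn.from_euler('xyz',s["tool_rot"]).as_matrix()
    sh=R.T@(np.asarray(xyz)-s["eef_pos"])/10
    G=Rn.from_euler('xyz',[np.pi,0,yaw]).as_matrix()
    rv=Rn.from_matrix(R.T@G).as_rotvec()
    print("shift cm",sh.round(2),"rv",rv.round(3)); return sh,rv
def st(s):
    print("t",round(s["clock"],2),"pos",s["eef_pos"].round(1),"cradle",W2C(s["eef_pos"]).round(1),"rpy",s["tool_rot"].round(3),"F",s["force"].round(1),"Fc",np.round([s["force"]@EX,s["force"]@EY],1),"Tz",s["torque"].round(2),"w",round(s["width"],1),"q",s["qpos"].round(2))
E
python3 - <<'E'
from h import *
from cell import *
s=read_state(); st(s); go(s,[480,350,231.3],.152); print(C2W([-36,-168,111]))
E
```

```text
t 0.15 pos [145.4 633.1 230.6] cradle [-310.1  651.9  230.6] rpy [-3.14   0.     2.916] F [ 0.9 -0.1  0.1] Fc [ 0.9 -0.3] Tz [-0.04 -0.03  0.04] w 85.7 q [-1.41  0.63  0.04  1.52 -0.03  1.   -0.02]
shift cm [-38.95 -20.1   -0.04] rv [-0.000e+00  2.000e-03  2.764e+00]
[ 540.45285483 -135.91395117  111.        ]
```

>>> carry_out(series=[[[-38.95, -20.1, 0, 0, 0, 2.764, 8.5], [-38.95, -20.1, 0, 0, 0, 2.764, 8.5], [-38.95, -20.1, 0, 0, 0, 2.764, 8.5], [-38.95, -20.1, 0, 0, 0, 2.764, 8.5], [-38.95, -20.1, 0, 0, 0, 2.764, 8.5]]])

```text
clock: 0.57
eef_pos: [305.6, 497.4, 231.2]
tool_rot: [-3.141, 0.0, 2.285]
force: [1.2, 0.5, 1.3]
width: 84.9
```

```bash
cat > w.py <<'E'
import sys
from h import *
from cell import *
s=read_state(); st(s)
a=sys.argv[1:]
if len(a)>=4:
    go(s,C2W(list(map(float,a[:3]))) ,float(a[3]))
E
python3 w.py -36 -168 231 0.152; python3 w.py 0 200 231 0.152
```

```text
t 0.57 pos [305.6 497.4 231.2] cradle [-172.2  493.5  231.2] rpy [-3.141  0.     2.285] F [1.2 0.5 1.3] Fc [1.3 0.3] Tz [ 0.   -0.07  0.04] w 84.9 q [-1.21  0.54  0.21  1.71 -0.14  0.9  -0.22]
shift cm [-6.323e+01 -2.373e+01  3.000e-02] rv [-0.     0.     2.133]
t 0.57 pos [305.6 497.4 231.2] cradle [-172.2  493.5  231.2] rpy [-3.141  0.     2.285] F [1.2 0.5 1.3] Fc [1.3 0.3] Tz [ 0.   -0.07  0.04] w 84.9 q [-1.21  0.54  0.21  1.71 -0.14  0.9  -0.22]
shift cm [-3.401e+01 -1.070e+00  2.000e-02] rv [-0.     0.     2.133]
```

>>> carry_out(series=[[[-63.2, -23.7, 0, 0, 0, 2.133, 8.5], [-63.2, -23.7, 0, 0, 0, 2.133, 8.5], [-63.2, -23.7, 0, 0, 0, 2.133, 8.5], [-63.2, -23.7, 0, 0, 0, 2.133, 8.5], [-63.2, -23.7, 0, 0, 0, 2.133, 8.5]]])

```text
clock: 0.98
eef_pos: [378.3, 302.1, 231.3]
tool_rot: [-3.141, -0.0, 1.66]
force: [0.2, -0.3, 0.4]
width: 84.9
```

```bash
python3 w.py -36 -168 231 0.152
```

```text
t 0.98 pos [378.3 302.1 231.3] cradle [-129.9  289.5  231.3] rpy [-3.141 -0.     1.66 ] F [ 0.2 -0.3  0.4] Fc [ 0.2 -0.3] Tz [ 0.   -0.03 -0.02] w 84.9 q [-1.02  0.42  0.4   1.97 -0.23  0.79 -0.4 ]
shift cm [-4.507e+01  1.225e+01  2.000e-02] rv [-0.     0.     1.508]
```

>>> carry_out(series=[[[-45, 12.2, 0, 0, 0, 1.508, 8.5], [-45, 12.2, 0, 0, 0, 1.508, 8.5], [-45, 12.2, 0, 0, 0, 1.508, 8.5], [-45, 12.2, 0, 0, 0, 1.508, 8.5], [-45, 12.2, 0, 0, 0, 1.508, 8.5]]])

```text
clock: 1.4
eef_pos: [451.7, 107.3, 231.4]
tool_rot: [-3.141, -0.0, 1.035]
force: [0.7, 0.5, -0.1]
width: 85.0
```

```bash
python3 w.py -36 -168 231 0.152
```

```text
t 1.4 pos [451.7 107.3 231.4] cradle [-86.9  85.9 231.4] rpy [-3.141 -0.     1.035] F [ 0.7  0.5 -0.1] Fc [0.8 0.4] Tz [ 0.02 -0.09  0.02] w 85.0 q [-0.72  0.42  0.59  2.03 -0.33  0.79 -0.47]
shift cm [-16.38  20.05   0.03] rv [-0.    -0.     0.883]
```

>>> carry_out(series=[[[-16.38, 20.05, 0, 0, 0, 0.883, 8.5], [-16.38, 20.05, 0, 0, 0, 0.883, 8.5], [-16.38, 20.05, 0, 0, 0, 0.883, 8.5], [-16.38, 20.05, 0, 0, 0, 0.883, 8.5], [-16.38, 20.05, 0, 0, 0, 0.883, 8.5]]])

```text
clock: 1.82
eef_pos: [524.4, -87.9, 231.3]
tool_rot: [-3.141, -0.0, 0.41]
force: [1.1, -0.4, -0.4]
width: 84.8
```

```bash
python3 w.py -36 -168 231 0.152
```

```text
t 1.82 pos [524.4 -87.9 231.3] cradle [ -44.6 -118.1  231.3] rpy [-3.141 -0.     0.41 ] F [ 1.1 -0.4 -0.4] Fc [ 1.  -0.6] Tz [ 0.06 -0.04 -0.04] w 84.8 q [-0.37  0.56  0.74  1.86 -0.47  0.91 -0.56]
shift cm [-0.44  5.04  0.02] rv [-0.001 -0.     0.258]
```

>>> carry_out(series=[[[-0.44, 5.04, 0, 0, 0, 0.258, 8.5], [-0.44, 5.04, 0, 0, 0, 0.258, 8.5], [-0.44, 5.04, 0, 0, 0, 0.258, 8.5], [-0.44, 5.04, 0, 0, 0, 0.258, 8.5]]])

```text
clock: 2.15
eef_pos: [539.9, -134.1, 230.7]
tool_rot: [-3.141, 0.001, 0.159]
force: [-0.4, 0.5, -0.5]
width: 85.0
```

```bash
cat > wr.py <<'E'
import sys
from h import *
from cell import *
s=read_state(); d=get_image("wrist"); T=Ttool(s)@d["T_tool_cam"]; d["T"]=T
np.savez(sys.argv[1]+".npz",**d); cv2.imwrite("pics/"+sys.argv[1]+".png",d["img"])
E
python3 w.py -36 -168 111 0.152; python3 wr.py w1
```

```text
t 2.15 pos [ 539.9 -134.1  230.7] cradle [ -36.2 -166.2  230.7] rpy [-3.141e+00  1.000e-03  1.590e-01] F [-0.4  0.5 -0.5] Fc [-0.3  0.6] Tz [ 0.   -0.02  0.  ] w 85.0 q [-0.3   0.61  0.8   1.8  -0.53  0.96 -0.69]
shift cm [ 0.04  0.19 11.97] rv [-0.001  0.001  0.007]
```

View pics/w1.png

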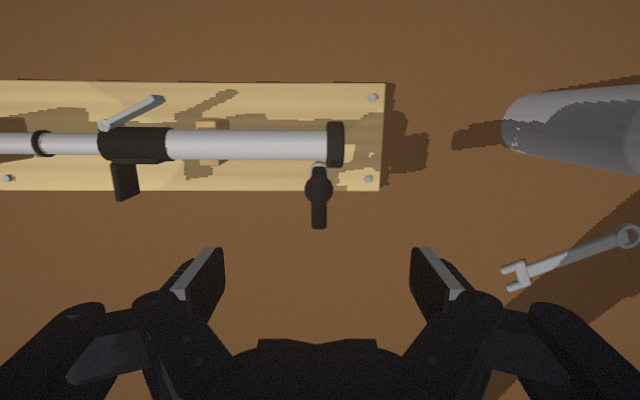

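Run:
```python
from h import *
d=load("w1.npz"); im=d["img"]
cv2.imwrite("pics/w1z.png",cv2.resize(im[70:240,0:400],None,fx=2,fy=2,interpolation=cv2.INTER_CUBIC)); cv2.imwrite("pics/w1k.png",cv2.resize(im[150:240,270:370],None,fx=6,fy=6,interpolation=cv2.INTER_CUBIC))
for n,p,z in [("c1",(381,190),18),("c2",(387,82),18),("ring",(41,143),82),("post",(6,178),18),("flask",(640,172),205)]:
    print(n,W2C(onz(d,[p],z)[0]).round(1))
for n,p in [("knob",(-36,-168,148)),("k1",(-58,-168,148)),("k2",(-14,-168,148))]: print(n,proj(d,C2W(p)).round(1))
```

```text
c1 [ -58.6 -242.    18. ]
c2 [  60.6 -240.8   18. ]
ring [-0.4 85.8 82. ]
post [-47.4 189.   18. ]
flask [  -0.8 -340.2  205. ]
knob [[319.  202.6]]
k1 [[318.8 229.8]]
k2 [[319.2 174. ]]
```

View pics/w1k.png

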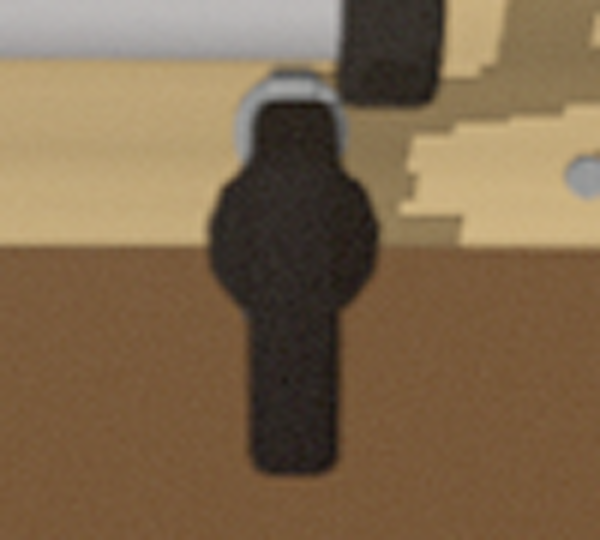

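View pics/w1z.png

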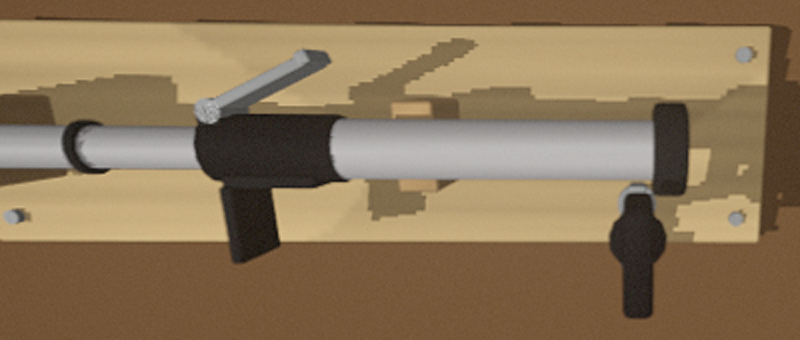

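>>> carry_out(series=[[[0.04, 0.1, 4.0, 0, 0, 0.0, 8.5], [0.04, 0.15, 8.0, 0, 0, 0.0, 8.5], [0.04, 0.15, 11.0, 0, 0, 0.0, 8.5], [0.04, 0.15, 11.8, 0, 0, 0.0, 8.5], [0.04, 0.15, 11.8, 0, 0, 0.0, 8.5]]])

```text
clock: 2.62
eef_pos: [539.5, -133.0, 111.5]
tool_rot: [-3.138, 0.004, 0.161]
force: [0.2, 0.2, 0.2]
width: 85.2
```

```bash
python3 w.py -36 -168 113 0.152; python3 wr.py w2
```

```text
t 2.62 pos [ 539.5 -133.   111.5] cradle [ -36.5 -165.   111.5] rpy [-3.138  0.004  0.161] F [0.2 0.2 0.2] Fc [0.3 0.1] Tz [-0.04 -0.   -0.02] w 85.2 q [-0.21  0.76  0.65  1.9  -0.68  0.73 -0.56]
shift cm [ 0.05  0.3  -0.15] rv [-0.003  0.004  0.009]
```

View pics/w2.png

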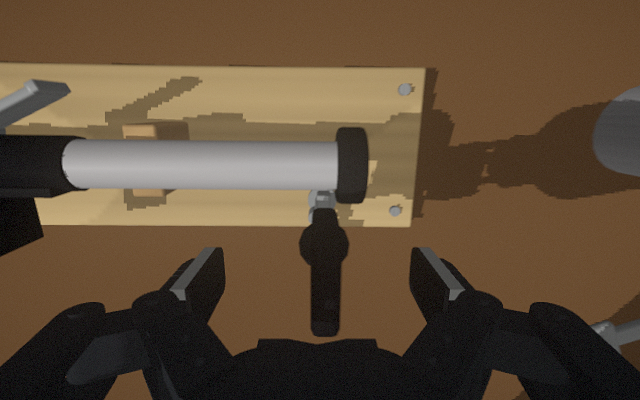

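>>> carry_out(series=[[[0.04, 0.3, -0.1, 0, 0, 0.009, 8.5], [0.04, 0.3, -0.1, 0, 0, 0.009, 8.5]]])

```text
clock: 2.83
eef_pos: [543.6, -139.3, 116.6]
tool_rot: [3.14, -0.004, 0.149]
force: [0.9, 0.7, 0.0]
width: 84.5
```

```bash
python3 w.py -36 -168 113 0.152
```

```text
t 2.83 pos [ 543.6 -139.3  116.6] cradle [ -33.4 -171.9  116.6] rpy [ 3.14  -0.004  0.149] F [0.9 0.7 0. ] Fc [1.  0.5] Tz [-0.07  0.02 -0.  ] w 84.5 q [-0.21  0.76  0.66  1.89 -0.68  0.73 -0.57]
shift cm [-0.26 -0.39  0.36] rv [ 0.002 -0.004 -0.003]
```

>>> carry_out(series=[[[0, 0, 0, 0, 0, 0, 8.5], [0, 0, 0, 0, 0, 0, 8.5], [0, 0, 0, 0, 0, 0, 8.5]]])

```text
clock: 3.08
eef_pos: [542.4, -138.4, 115.1]
tool_rot: [3.141, -0.001, 0.149]
force: [0.3, 0.0, -0.2]
width: 84.7
```

```bash
python3 w.py -36 -168 113 0.152
```

```text
t 3.08 pos [ 542.4 -138.4  115.1] cradle [ -34.5 -170.8  115.1] rpy [ 3.141e+00 -1.000e-03  1.490e-01] F [ 0.3  0.  -0.2] Fc [ 0.3 -0. ] Tz [0.03 0.04 0.05] w 84.7 q [-0.21  0.76  0.66  1.89 -0.69  0.73 -0.57]
shift cm [-0.15 -0.27  0.21] rv [ 0.    -0.001 -0.003]
```

>>> carry_out(series=[[[-0.12, -0.25, 0.15, 0, 0, 0, 8.5], [-0.12, -0.25, 0.15, 0, 0, 0, 8.5], [-0.12, -0.25, 0.15, 0, 0, 0, 4], [-0.12, -0.25, 0.15, 0, 0, 0, 0], [-0.12, -0.25, 0.15, 0, 0, 0, 0]]])

```text
clock: 3.5
eef_pos: [540.3, -136.2, 112.7]
tool_rot: [3.142, 0.0, 0.149]
force: [-0.4, 0.4, 0.1]
width: 50.9
```

>>> carry_out(series=[[[0, 0, 0, 0, 0, 0, 0], [0, 0, 0, 0, 0, 0, 0], [0, 0, 0, 0, 0, 0, 0], [0, 0, 0, 0, 0, 0, 0]]])

```text
clock: 3.83
eef_pos: [540.3, -136.1, 112.9]
tool_rot: [-3.141, -0.0, 0.149]
force: [-0.3, 0.6, 2.2]
width: 11.2
```

```bash
python3 w.py -36 -168 113 0.152
```

```text
t 3.83 pos [ 540.3 -136.1  112.9] cradle [ -36.1 -168.1  112.9] rpy [-3.141 -0.     0.149] F [-0.3  0.6  2.2] Fc [-0.2  0.6] Tz [0.1  0.06 0.04] w 11.2 q [-0.21  0.76  0.66  1.9  -0.69  0.72 -0.57]
shift cm [ 0.01 -0.01 -0.01] rv [-0.    -0.    -0.003]
```

>>> carry_out(series=[[[0, 0, 0, 0, 0, -0.1, 0], [0, 0, 0, 0, 0, -0.2, 0], [0, 0, 0, 0, 0, -0.3, 0], [0, 0, 0, 0, 0, -0.4, 0], [0, 0, 0, 0, 0, -0.5, 0]]])

```text
clock: 4.25
eef_pos: [540.7, -136.4, 112.9]
tool_rot: [3.141, -0.0, 0.653]
force: [1.3, 1.6, -0.2]
width: 11.5
```

```bash
python3 w.py -36 -168 113 0.152
```

```text
t 4.25 pos [ 540.7 -136.4  112.9] cradle [ -35.8 -168.6  112.9] rpy [ 3.141 -0.     0.653] F [ 1.3  1.6 -0.2] Fc [1.6 1.4] Tz [ 0.22 -0.02 -0.26] w 11.5 q [-0.13  0.72  0.52  1.9  -0.56  0.67 -0.19]
shift cm [ 0.01 -0.06 -0.01] rv [ 0.001 -0.001  0.501]
```

>>> carry_out(series=[[[0, 0, 0, 0, 0, -0.1, 0], [0, 0, 0, 0, 0, -0.2, 0], [0, 0, 0, 0, 0, -0.3, 0], [0, 0, 0, 0, 0, -0.4, 0], [0, 0, 0, 0, 0, -0.5, 0]]])

```text
clock: 4.67
eef_pos: [541.1, -136.8, 112.9]
tool_rot: [3.14, 0.0, 1.154]
force: [2.3, -1.4, -0.9]
width: 11.5
```

>>> carry_out(series=[[[0, 0, 0, 0, 0, -0.1, 0], [0, 0, 0, 0, 0, -0.2, 0], [0, 0, 0, 0, 0, -0.3, 0], [0, 0, 0, 0, 0, -0.345, 0], [0, 0, 0, 0, 0, -0.345, 0]]])

```text
clock: 5.08
eef_pos: [541.3, -137.0, 112.9]
tool_rot: [3.139, 0.001, 1.494]
force: [1.9, -0.8, -2.3]
width: 11.4
```

```bash
python3 w.py -36 -168 113 1.5; python3 wr.py w3
```

```text
t 5.08 pos [ 541.3 -137.   112.9] cradle [ -35.3 -169.2  112.9] rpy [3.139e+00 1.000e-03 1.494e+00] F [ 1.9 -0.8 -2.3] Fc [ 1.8 -1.1] Tz [-0.35 -0.51  0.04] w 11.4 q [ 0.01  0.68  0.28  1.89 -0.31  0.61  0.42]
shift cm [ 0.1  -0.09 -0.01] rv [ 0.002  0.001 -0.006]
```

View pics/w3.png

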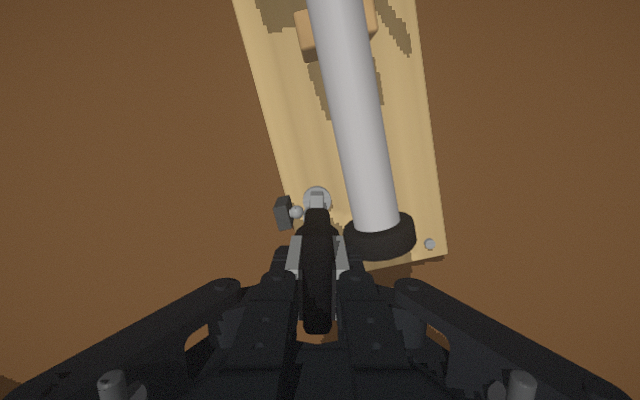

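>>> carry_out(series=[[[0, 0, 0, 0, 0, 0, 8.5], [0, 0, 0, 0, 0, 0, 8.5], [0, 0, 0, 0, 0, 0, 8.5], [0, 0, -1, 0, 0, 0, 8.5], [0, 0, -3, 0, 0, 0, 8.5]]])

```text
clock: 5.55
eef_pos: [538.4, -135.4, 141.7]
tool_rot: [-3.136, -0.001, 1.494]
force: [0.8, 0.6, -0.3]
width: 71.1
```

>>> carry_out(series=[[[0, 0, -2, 0, 0, 0, 8.5], [0, 0, -5, 0, 0, 0, 8.5], [0, 0, -5, 0, 0, 0, 8.5]]])

```text
clock: 5.8
eef_pos: [543.3, -137.2, 198.3]
tool_rot: [3.133, 0.001, 1.493]
force: [1.1, -0.6, 0.6]
width: 84.9
```

```bash
python3 w.py 2 -5 190 1.722; python3 wr.py w4
```

```text
t 5.8 pos [ 543.3 -137.2  198.3] cradle [ -33.4 -169.7  198.3] rpy [3.133e+00 1.000e-03 1.493e+00] F [ 1.1 -0.6  0.6] Fc [ 1.  -0.8] Tz [-0.05 -0.04  0.01] w 84.9 q [-0.03  0.56  0.35  1.82 -0.26  0.79  0.37]
shift cm [16.85 -0.31  0.8 ] rv [ 0.009  0.002 -0.229]
```

View pics/w4.png

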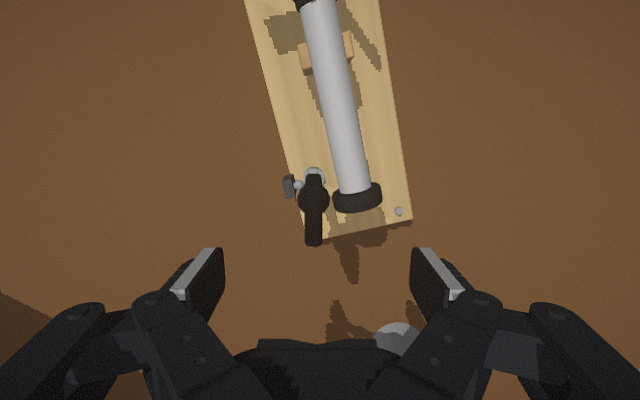

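>>> carry_out(series=[[[16.4, -0.3, 0.8, 0, 0, -0.229, 8.0], [16.4, -0.3, 0.8, 0, 0, -0.229, 8.0], [16.4, -0.3, 0.8, 0, 0, -0.229, 8.0], [16.4, -0.3, 0.8, 0, 0, -0.229, 8.0], [16.4, -0.3, 0.8, 0, 0, -0.229, 8.0]]])

```text
clock: 6.27
eef_pos: [549.1, 39.0, 183.7]
tool_rot: [-3.14, -0.007, 1.736]
force: [0.4, 0.1, 0.8]
width: 80.2
```

>>> carry_out(series=[[[0, 0, 0, 0, 0, 0, 8.0], [0, 0, 0, 0, 0, 0, 8.0], [0, 0, 0, 0, 0, 0, 8.0]]])

```text
clock: 6.52
eef_pos: [549.7, 25.9, 184.7]
tool_rot: [-3.141, 0.001, 1.721]
force: [-0.8, 0.6, 0.0]
width: 80.3
```

```bash
python3 w.py 3 -3 190 1.722; python3 wr.py w5
```

```text
t 6.52 pos [549.7  25.9 184.7] cradle [ -2.4  -9.4 184.7] rpy [-3.141e+00  1.000e-03  1.721e+00] F [-0.8  0.6  0. ] Fc [-0.7  0.7] Tz [-0.03  0.   -0.02] w 80.3 q [-0.29  0.56  0.29  1.85 -0.22  0.76  0.27]
shift cm [ 0.64  0.54 -0.53] rv [-0.001  0.001 -0.001]
```

View pics/w5.png

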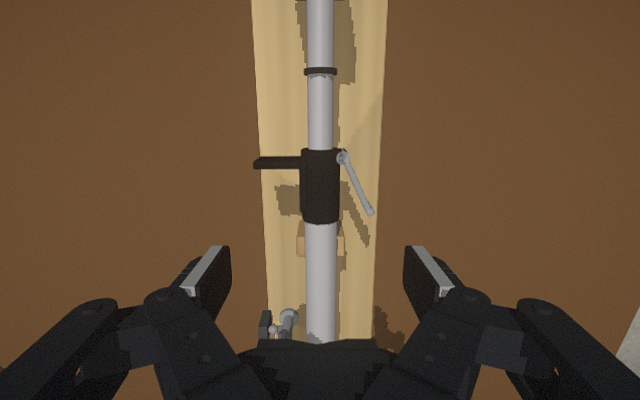

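Run:
```python
from h import *
d=load("w5.npz"); im=d["img"]
cv2.imwrite("pics/w5z.png",cv2.resize(im[55:235,240:400],None,fx=3.3,fy=3.3,interpolation=cv2.INTER_CUBIC))
cv2.imwrite("pics/w5y.png",cv2.resize(im[55:170,280:360],None,fx=5,fy=5,interpolation=cv2.INTER_NEAREST))
P=[("ringL",(-12.5,87.5,75)),("edgetop",(0,30,91)),("edgeL",(-16,30,75)),("edgeR",(16,30,75)),("eartip",(-52,16,91)),("collback",(0,-30,91)),("ringtopfront",(0,87.5,87.5))]
for n,p in P: print(n,proj(d,C2W(p)).round(1))
```

```text
ringL [[304.6  70.7]]
edgetop [[321.4 149.9]]
edgeL [[301.2 147.5]]
edgeR [[340.9 147.4]]
eartip [[253.7 168.3]]
collback [[321.3 224.4]]
ringtopfront [[321.4  68.5]]
```

View pics/w5y.png

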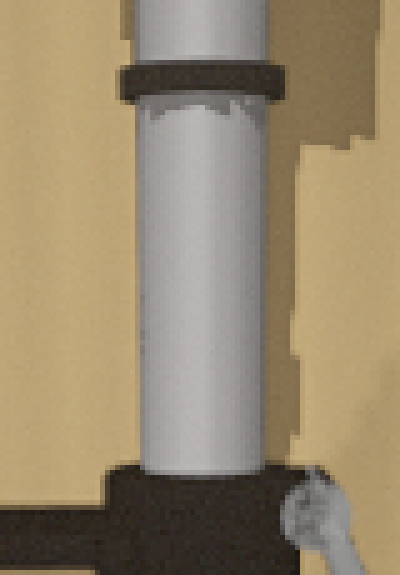

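View pics/w5z.png

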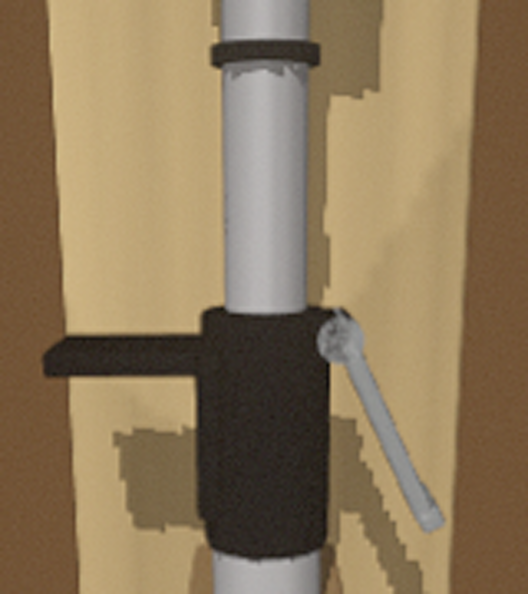

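>>> carry_out(series=[[[0.6, 0.5, 0, 0, 0, 0, 8.0], [0.6, 0.5, 2, 0, 0, 0, 8.0], [0.6, 0.5, 5, 0, 0, 0, 8.0], [0.6, 0.5, 7, 0, 0, 0, 8.0], [0.6, 0.5, 7, 0, 0, 0, 8.0]]])

```text
clock: 6.98
eef_pos: [551.4, 33.9, 111.3]
tool_rot: [-3.135, -0.001, 1.721]
force: [-0.2, 0.7, -0.4]
width: 79.9
```

```bash
python3 w.py 3 -3 54 1.722
```

```text
t 6.98 pos [551.4  33.9 111.3] cradle [  0.5  -1.8 111.3] rpy [-3.135e+00 -1.000e-03  1.721e+00] F [-0.2  0.7 -0.4] Fc [-0.1  0.8] Tz [-0.03  0.02  0.02] w 79.9 q [-0.27  0.67  0.24  1.9  -0.26  0.61  0.29]
shift cm [-0.12  0.29  5.73] rv [-0.007 -0.001 -0.001]
```

>>> carry_out(series=[[[0, 0, 0, 0, 0, 0, 8.0], [0, 0, 0, 0, 0, 0, 8.0], [0, 0, 0, 0, 0, 0, 8.0], [0, 0, 0, 0, 0, 0, 8.0]]])

```text
clock: 7.32
eef_pos: [555.1, 34.2, 116.2]
tool_rot: [3.139, 0.0, 1.722]
force: [0.1, 0.5, 0.9]
width: 79.9
```

```bash
python3 w.py 3 -3 54 1.722; python3 wr.py w6
```

```text
t 7.32 pos [555.1  34.2 116.2] cradle [  4.2  -2.  116.2] rpy [3.139 0.    1.722] F [0.1 0.5 0.9] Fc [0.2 0.5] Tz [-0.02 -0.03 -0.01] w 79.9 q [-0.27  0.66  0.24  1.9  -0.26  0.61  0.29]
shift cm [-0.1  -0.14  6.22] rv [0.003 0.    0.   ]
```

View pics/w6.png

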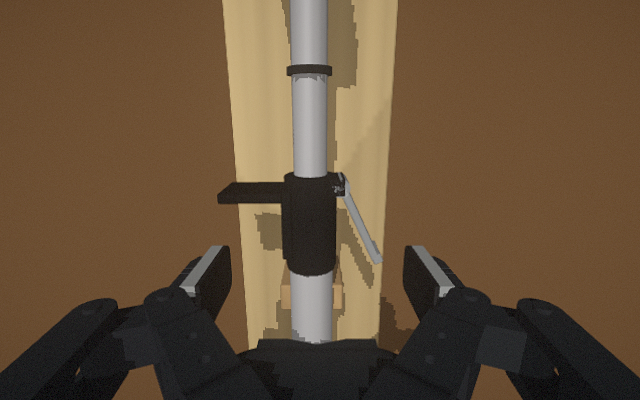

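>>> carry_out(series=[[[-0.1, -0.1, 1.5, 0, 0, 0, 8.0], [-0.1, -0.1, 3, 0, 0, 0, 8.0], [-0.1, -0.1, 4.5, 0, 0, 0, 8.0], [-0.1, -0.1, 5.5, 0, 0, 0, 8.0], [-0.1, -0.1, 6.1, 0, 0, 0, 8.0]]])

```text
clock: 7.78
eef_pos: [552.9, 33.2, 53.2]
tool_rot: [-3.141, -0.0, 1.723]
force: [-0.6, 0.6, 0.6]
width: 79.6
```

>>> carry_out(series=[[[0, 0, 0, 0, 0, 0, 8.0], [0, 0, 0, 0, 0, 0, 8.0], [0, 0, 0, 0, 0, 0, 8.0], [0, 0, 0, 0, 0, 0, 8.0]]])

```text
clock: 8.12
eef_pos: [553.8, 33.2, 54.6]
tool_rot: [3.14, 0.0, 1.723]
force: [-0.2, 0.3, 0.5]
width: 80.2
```

```bash
python3 w.py 3 5 54 1.722
```

```text
t 8.12 pos [553.8  33.2  54.6] cradle [ 2.8 -2.9 54.6] rpy [3.14  0.    1.723] F [-0.2  0.3  0.5] Fc [-0.2  0.3] Tz [ 0.01 -0.01 -0.04] w 80.2 q [-0.24  0.76  0.2   1.93 -0.3   0.48  0.32]
shift cm [0.79 0.02 0.06] rv [0.001 0.    0.001]
```

>>> carry_out(series=[[[0.6, 0, 0, 0, 0, 0, 8.0], [1.2, 0, 0, 0, 0, 0, 8.0], [1.8, 0, 0, 0, 0, 0, 8.0], [2.4, 0, 0, 0, 0, 0, 8.0], [3.0, 0, 0, 0, 0, 0, 8.0]]])

```text
clock: 8.53
eef_pos: [549.3, 61.0, 54.4]
tool_rot: [3.14, 0.003, 1.722]
force: [-0.0, -6.2, 3.6]
width: 80.2
```

```bash
python3 w.py 3 62.5 54 1.722; python3 wr.py w7
```

```text
t 8.53 pos [549.3  61.   54.4] cradle [ 2.5 25.3 54.4] rpy [3.140e+00 3.000e-03 1.722e+00] F [-0.  -6.2  3.6] Fc [-1.  -6.1] Tz [-1.35 -0.    0.36] w 80.2 q [-0.3   0.76  0.21  1.93 -0.3   0.48  0.28]
shift cm [3.72 0.05 0.03] rv [0.001 0.003 0.   ]
```

View pics/w7.png

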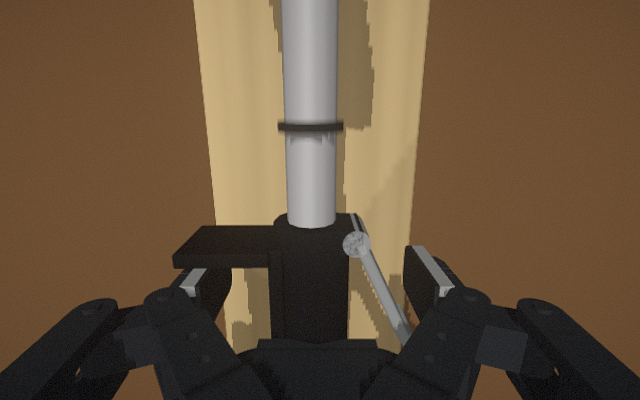

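>>> carry_out(series=[[[0.6, 0, 0, 0, 0, 0, 8.0], [1.2, 0, 0, 0, 0, 0, 8.0], [1.8, 0, 0, 0, 0, 0, 8.0], [2.4, 0, 0, 0, 0, 0, 8.0], [3.0, 0, 0, 0, 0, 0, 8.0]]])

```text
clock: 9.0
eef_pos: [544.7, 90.5, 54.4]
tool_rot: [3.141, 0.003, 1.722]
force: [0.4, -7.4, 3.8]
width: 79.9
```

>>> carry_out(series=[[[0, 0, 0, 0, 0, 0, 8.0], [0, 0, 0, 0, 0, 0, 8.0], [0, 0, 0, 0, 0, 0, 8.0]]])

```text
clock: 9.25
eef_pos: [544.5, 91.3, 54.3]
tool_rot: [3.141, 0.002, 1.723]
force: [0.0, -5.8, 3.6]
width: 79.9
```

```bash
python3 w.py 3 62.5 54 1.722; python3 wr.py w8
python3 - <<'E'
from h import *
d=load("w8.npz"); im=d["img"]
cv2.imwrite("pics/w8z.png",cv2.resize(im[120:260,230:400],None,fx=4,fy=4,interpolation=cv2.INTER_NEAREST))
for n,p in [("ringL",(-12.5,87.2,75)),("ringR",(12.5,87.2,75)),("rtop",(0,87.2,87.5)),("edge7L",(-16,80,75)),("edge7top",(0,80,91)),("edge87L",(-16,87.2,75)),("post",(0,164,98))]: print(n,proj(d,C2W(p)).round(1))
E
```

```text
t 9.25 pos [544.5  91.3  54.3] cradle [ 2.4 56.  54.3] rpy [3.141e+00 2.000e-03 1.723e+00] F [ 0.  -5.8  3.6] Fc [-0.8 -5.7] Tz [-0.98  0.01  0.26] w 79.9 q [-0.35  0.76  0.21  1.93 -0.32  0.48  0.23]
shift cm [0.65 0.06 0.03] rv [0.001 0.002 0.001]
ringL [[283.3 203.9]]
ringR [[344.1 203.8]]
rtop [[313.5 213.5]]
edge7L [[275.4 220.4]]
edge7top [[313.4 235.1]]
edge87L [[274.8 203.9]]
post [[312.2 -44. ]]
```

View pics/w8.png

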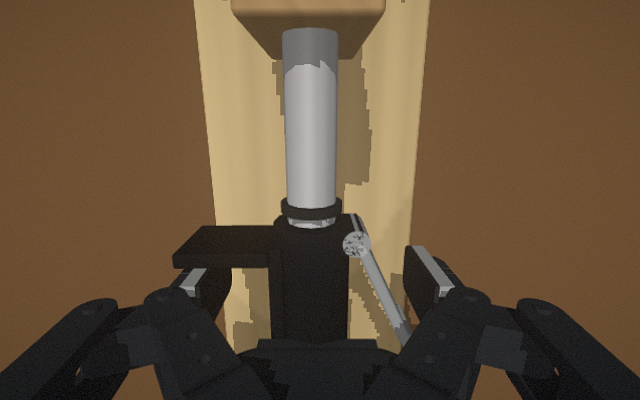

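View pics/w8z.png

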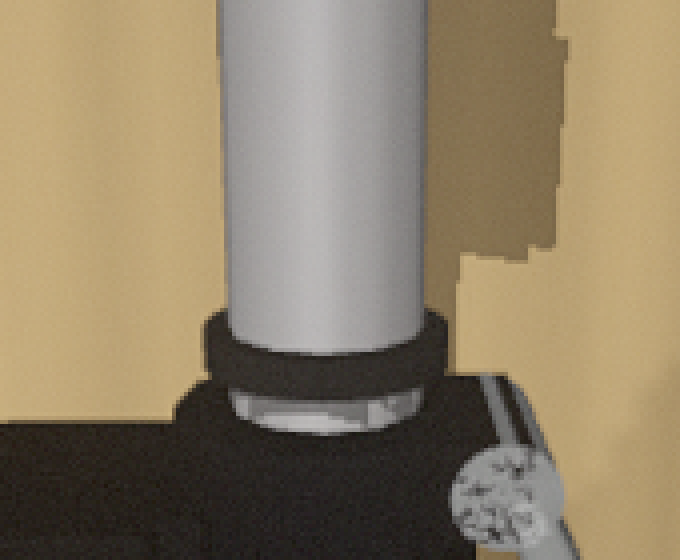

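Run:
```python
from h import *
d=load("w8.npz")
f=lambda p:(p[0]/4+230-.5,p[1]/4+120-.5)
for n,p,z in [("ring far top",(325,353),87.5),("ring near top",(325,400),87.5),("collar edge top",(325,434),91),("collar shoulder L",(176,420),75),("collar shoulder R?",(180,410),75)]:
    print(n,W2C(onz(d,[f(p)],z)[0]).round(1))
col=d["img"][200:235,311].mean(1); print(col.round(0))
```

```text
ring far top [-1.  89.5 87.5]
ring near top [-1.  84.8 87.5]
collar edge top [-1.  82.8 91. ]
collar shoulder L [-16.9  78.2  75. ]
collar shoulder R? [-16.4  79.3  75. ]
[181. 180. 180. 179. 180. 180. 182. 173. 130.  34.  41.  48.  48.  45.
  46.  46.  48.  45.  47.  42.  82. 119. 116. 151. 183. 182. 183. 172.
 129.  25.  32.  32.  33.  31.  39.]
```

Run:
```python
from h import *
d=load("w5.npz"); print(d["img"][140:156,320].mean(1).round(0),d["img"][60:80,320].mean(1).round(0))
for n,p,z in [("edge5",(320,148.9),85)]: print(n,W2C(onz(d,[p],z)[0]).round(2))
print(proj(d,[C2W((0,30,85)),C2W((0,87.2-2,85)),C2W((0,87.2+2,87.5))]))
e=load("w8.npz")
for n,p,z in [("edge8",(311,228.1),85),("rfar",(311,208.2),85),("rnear",(311,219.7),87.5)]: print(n,W2C(onz(e,[p],z)[0]).round(2))
```

```text
[180. 179. 181. 179. 179. 180. 179. 180. 183. 163.  83.  42.  46.  43.
  40.  38.] [178. 178. 179. 179. 179. 183. 161.  73.  46.  51.  49.  52.  42. 108.
 123. 116. 178. 181. 181. 180.]
edge5 [-0.97 30.05 85.  ]
[[321.25588729 148.95846307]
 [321.36049547  72.3297156 ]
 [321.41790559  65.87315899]]
edge8 [-0.99 80.44 85.  ]
rfar [-0.95 88.49 85.  ]
rnear [-0.93 84.77 87.5 ]
```

>>> carry_out(series=[[[0.3, 0, 0, 0, 0, 0, 8.0], [0.6, 0, 0, 0, 0, 0, 8.0], [0.63, 0, 0, 0, 0, 0, 8.0], [0.63, 0, 0, 0, 0, 0, 8.0], [0.63, 0, 0, 0, 0, 0, 8.0]]])

```text
clock: 9.72
eef_pos: [543.6, 97.2, 54.3]
tool_rot: [3.141, 0.002, 1.723]
force: [0.2, -5.9, 3.7]
width: 80.2
```

```bash
python3 w.py 2 62.3 54 1.722; python3 wr.py w9
python3 - <<'E'
from h import *
d=load("w9.npz"); im=d["img"]
cv2.imwrite("pics/w9z.png",cv2.resize(im[150:300,220:420],None,fx=4,fy=4,interpolation=cv2.INTER_NEAREST))
print(im[205:240,311].mean(1).round(0))
E
```

```text
t 9.72 pos [543.6  97.2  54.3] cradle [ 2.4 62.  54.3] rpy [3.141e+00 2.000e-03 1.723e+00] F [ 0.2 -5.9  3.7] Fc [-0.7 -5.9] Tz [-1.1   0.05  0.25] w 80.2 q [-0.37  0.76  0.21  1.93 -0.32  0.48  0.23]
shift cm [ 0.03 -0.04  0.03] rv [0.001 0.002 0.001]
[179. 180. 179. 179. 179. 179. 180. 180. 180. 179. 179. 181. 180. 179.
 179. 180. 183. 173. 128.  33.  40.  50.  43.  49.  42.  44.  31.  35.
  30.  33.  41.  40.  37.  38.  38.]
```

View pics/w9z.png

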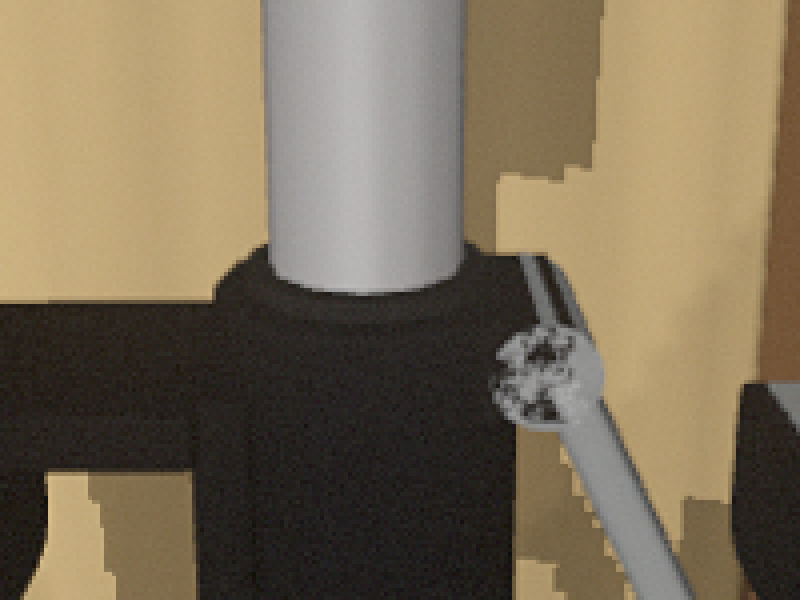

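Run:
```python
from h import *
e=load("w9.npz")
for n,p,z in [("edge9",(311,228.1),85),("rfar",(311,223.2),85),("rfar8eq",(311,223.2),85)]: print(n,W2C(onz(e,[p],z)[0]).round(2))
```

```text
edge9 [-0.99 86.42 85.  ]
rfar [-0.97 88.43 85.  ]
rfar8eq [-0.97 88.43 85.  ]
```

>>> carry_out(series=[[[0, -0.03, 0, 0, 0, 0, 7.0], [0, -0.03, 0, 0, 0, 0, 6.0], [0, -0.03, 0, 0, 0, 0, 5.4], [0, -0.03, 0, 0, 0, 0, 5.0], [0, -0.03, 0, 0, 0, 0, 5.0]]])

```text
clock: 10.18
eef_pos: [545.6, 97.5, 54.9]
tool_rot: [3.136, 0.002, 1.722]
force: [3.8, -4.5, 3.8]
width: 50.2
```

```bash
python3 w.py 2 62.3 54 1.722; python3 wr.py w10
python3 - <<'E'
from h import *
d=load("w10.npz"); im=d["img"]
print(im[215:235,311].mean(1).round(0))
E
```

```text
t 10.18 pos [545.6  97.5  54.9] cradle [ 4.4 61.9 54.9] rpy [3.136e+00 2.000e-03 1.722e+00] F [ 3.8 -4.5  3.8] Fc [ 3. -5.] Tz [-1.   -0.7   0.14] w 50.2 q [-0.37  0.76  0.21  1.93 -0.32  0.48  0.23]
shift cm [ 0.04 -0.24  0.09] rv [0.006 0.002 0.   ]
[171. 172. 171. 173. 172. 175. 158. 101.  38.  44.  44.  46.  46.  52.
  49.  39.  35.  38.  41.  43.]
```

View pics/w10.png

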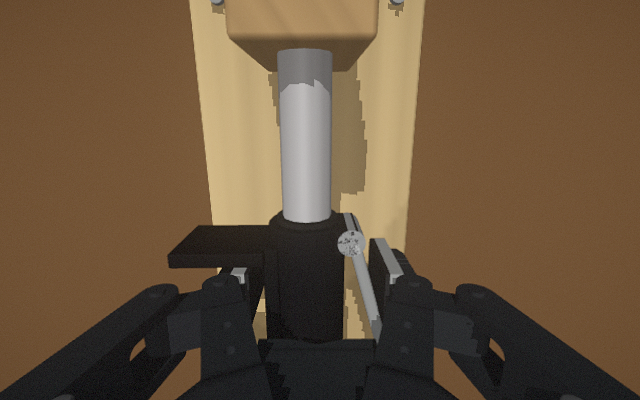

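>>> carry_out(series=[[[0, 0, 0, 0, 0, 0, 4.4], [0, 0, 0, 0, 0, 0, 3.8], [0, 0, 0, 0, 0, 0, 3.0], [0, 0, 0, 0, 0, 0, 0], [0, 0, 0, 0, 0, 0, 0]]])

```text
clock: 10.65
eef_pos: [543.2, 97.0, 55.2]
tool_rot: [3.141, 0.002, 1.721]
force: [-2.3, -4.8, 11.9]
width: 36.9
```

```bash
python3 w.py 2 62.3 54 1.722; python3 wr.py w11
python3 - <<'E'
from h import *
d=load("w11.npz"); im=d["img"]
print(im[215:235,308].mean(1).round(0))
cv2.imwrite("pics/w11z.png",cv2.resize(im[180:350,220:420],None,fx=3.5,fy=3.5,interpolation=cv2.INTER_NEAREST))
E
```

```text
t 10.65 pos [543.2  97.   55.2] cradle [ 1.9 61.8 55.2] rpy [3.141e+00 2.000e-03 1.721e+00] F [-2.3 -4.8 11.9] Fc [-3.  -4.4] Tz [-1.17  0.37 -0.06] w 36.9 q [-0.37  0.76  0.21  1.93 -0.32  0.48  0.22]
shift cm [0.05 0.01 0.12] rv [ 0.001  0.002 -0.001]
[187. 186. 185. 188. 187. 193. 169.  61.  43.  45.  47.  48.  49.  51.
  43.  40.  32.  35.  41.  37.]
```

View pics/w11z.png

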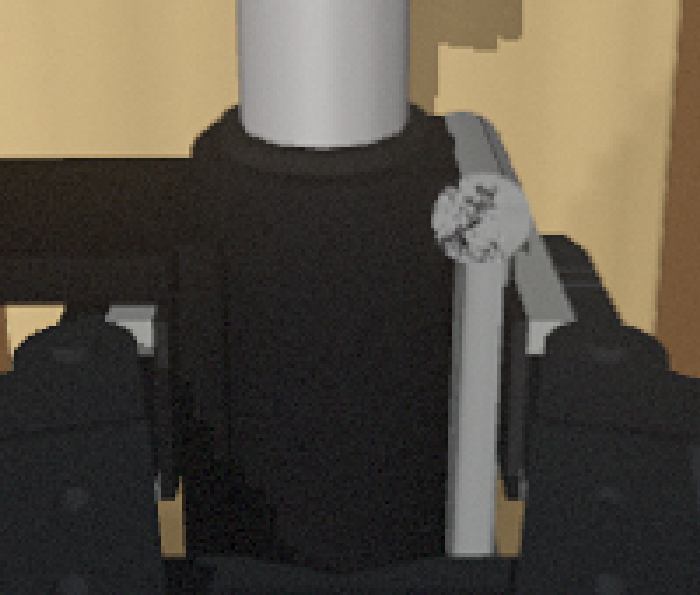

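>>> carry_out(series=[[[0, 0, 0, 0, 0, 0, 0], [0, 0, 0, 0, 0, 0, 0], [0, 0, 0, 0, 0, 0, 0], [0, 0, 0, 0, 0, 0, 0], [0, 0, 0, 0, 0, 0, 0]]])

```text
clock: 11.12
eef_pos: [543.2, 97.0, 55.2]
tool_rot: [3.141, 0.002, 1.721]
force: [-1.6, -6.1, 11.9]
width: 36.5
```

```bash
python3 w.py 2 62.3 54 1.722; python3 wr.py w12
python3 - <<'E'
from h import *
from cell import *
a=load("w9.npz");d=load("w12.npz"); im=d["img"]
print(im[215:235,308].mean(1).round(0))
# pin shift between w9 and w12
t=a["img"][228:258,340:374]; r=cv2.matchTemplate(im[200:290,320:400],t,cv2.TM_CCOEFF_NORMED); m=cv2.minMaxLoc(r); print("pin shift",m[3][0]+320-340,m[3][1]+200-228,m[1])
t=a["img"][222:232,272:300]; r=cv2.matchTemplate(im[200:250,250:330],t,cv2.TM_CCOEFF_NORMED); m=cv2.minMaxLoc(r); print("collar shift",m[3][0]+250-272,m[3][1]+200-222,m[1])
for n,b in [("side",(160,285,270,400)),("scene",(160,245,225,380))]:
    g=get_image(n)["img"]; cv2.imwrite(f"pics/{n}12z.png",cv2.resize(g[b[0]:b[1],b[2]:b[3]],None,fx=4.6,fy=4.6,interpolation=cv2.INTER_CUBIC))
E
```

```text
t 11.12 pos [543.2  97.   55.2] cradle [ 2.  61.8 55.2] rpy [3.141e+00 2.000e-03 1.721e+00] F [-1.6 -6.1 11.9] Fc [-2.5 -5.8] Tz [-1.15  0.32 -0.01] w 36.5 q [-0.37  0.76  0.21  1.93 -0.32  0.48  0.22]
shift cm [0.05 0.   0.12] rv [ 0.001  0.002 -0.001]
[185. 186. 187. 186. 189. 190. 169.  62.  37.  44.  51.  49.  51.  50.
  43.  37.  38.  40.  42.  44.]
pin shift 0 -2 0.714151918888092
collar shift 1 -1 0.9220254421234131
```

View pics/side12z.png

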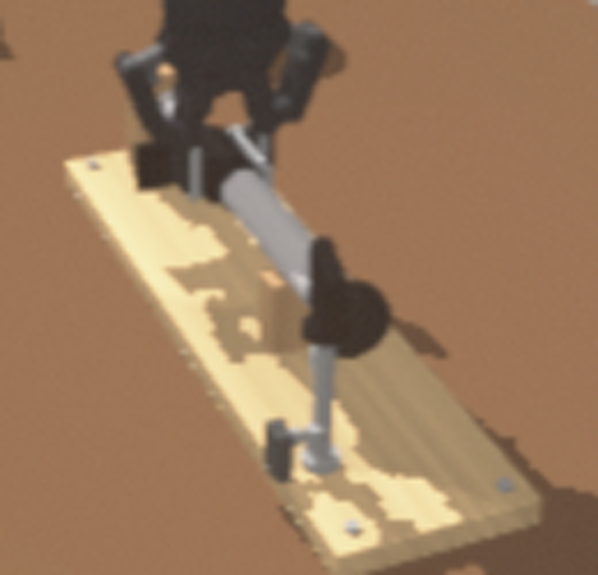

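View pics/scene12z.png

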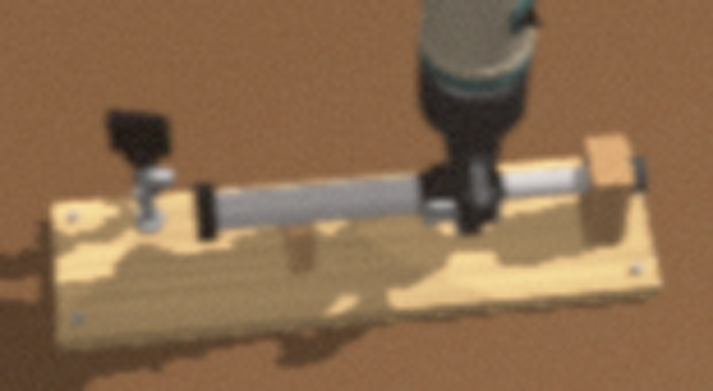

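View pics/w12.png

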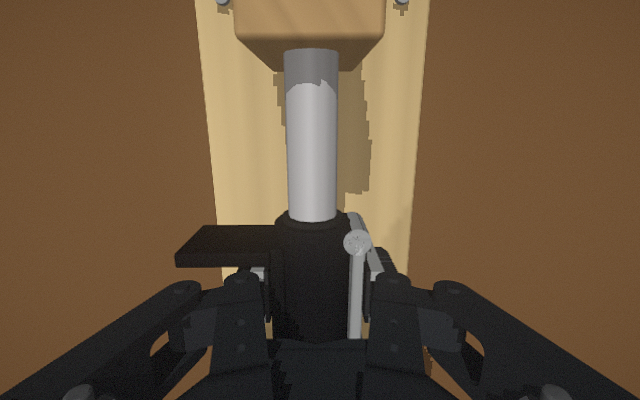

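```bash
python3 -c "
from cell import *
print(finish_job())"
```

```text
the job is handed in; nothing more can be done
None
```

The job is handed in at about 11.2 s. The catch is off, and the arm is still holding the leg at the ring with the lever shut.

- **Catch:** I turned the bar knob anticlockwise about 1.345 rad. After I let go it stayed along the tube, and the leg then slid freely against a spring push of about 6 N.
- **Leg at the ring:** I pushed the leg by its ear about 57 mm with the lever open. Just before squeezing, the camera put the collar edge about 2.0 mm behind the ring's far side. The ring is 4 mm wide, so that is level with its middle, give or take about 1 mm.
- **Lever:** I then squeezed it shut with the fingers on the flat and the lever. In the pictures it lies along the collar. The gripper reads 36.5 mm, slightly under the nominal 38 mm.
- **Hold:** in the last 0.4 s before handing in, the reading stayed steady. While the lever closed, the gripper moved only about 0.2 mm along the tube.

**Less certain:**
- After closing, the black collar hides the black ring from the wrist camera. The final position rests on the collar, the hinge pin and the ring's far side all shifting together by about 1.5 pixels, to about 1 pixel (1 mm or less).
- The upward force on the tool rose to about 12 N while gripping, well under the limits.
- The spanner, pot, flask and head torch were not touched.

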